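Tip the rolling pin out of its storage tube

TASK

The small rolling pin lies at the bottom of the clear tube that pivots on its stand. Push the tube's mouth end fully down so that the pin slides out against the blue stop, grip the pin by its exposed end, draw it out of the tube, and lay it flat inside the shallow steel tray, lowering it in your grip and not dropping it. Let go of it there, and leave the cans, spoon, spatula, bowl and jar where they are.

Things in the scene. Friction and masses are not known exactly. Their poses are not given: they have to be found in the camera images.
- stand: Fixed steel stand of the tipping tube. Origin on the table right under the tube's pivot; +x is the horizontal way the tube's mouth points, z up. Base plate 12 mm thick, x = -95 to 175 mm, y = -55 to 55 mm. Pivot axis along y, 130 mm above the table, between two uprights (36 mm wide in x, their outer faces at y = -40 and +40 mm, 148 mm tall).
- stop (a point): Middle of the top edge of the blue stop plate (36 mm wide, 8 mm thick), fixed to the stand in front of the mouth, 58 mm above the table. The plate is square to the axis of the fully tipped tube, 158 mm along it from the pivot. It reaches only to the middle of the pin's end: a pin whose tip is raised 20 mm or more passes over it.
- tube (a joint): Tilt of the tube about the pivot, rad: 0 level, positive mouth down, negative mouth up; stops at -0.45 and +0.45 (fully tipped). Starts mouth up, -0.28 to -0.40. Stiff pivot (0.22 N m: about 3 to 4 N on the tab): it stays where it is left, and follows the pin when the pin is lifted by its exposed end.
- tube_mouth (a point): Centre of the tube's open mouth, 90 mm from the pivot along the tube's axis; its +x points out of the mouth along the axis. Clear plastic tube, 190 mm long, 50 mm outside diameter, 42 mm inside; the closed end with a blue cap is 100 mm behind the pivot.
- tab (a point): Centre of the upper face of the red push tab on top of the tube near the mouth, 36 x 36 mm. In the tube's level position it is 70 mm ahead of the pivot and 32 mm above it; z is the tab's normal. Press it down to tip the tube.
- pin_center (a point): Centre of the loose wooden rolling pin, a plain cylinder 160 mm long, 26 mm diameter, a red band near each end, about 90 g; x is its axis, +x end nearest the mouth. Starts in the tube at the closed end, 20 mm behind the mouth. With the tube fully tipped it slides to the stop and rests with about 68 mm exposed, its axis 8 mm below the tube's axis.
- tray_floor (a point): Centre of the inner floor of the shallow steel tray (3 mm above the table), fixed to the table. x along its length, y across, z up. Inside 234 x 134 mm; walls 3 mm thick, rim 24 mm above the table with flanges along the long sides, outside 250 x 154 mm.
- can1: Red food can, 84 mm diameter, 85 mm tall, 0.45 kg, standing; origin at the centre of its underside. To be left alone.
- can2: Red food can, the same as can1. To be left alone.
- spoon: Wooden spoon lying on the table, 220 mm long along its x. To be left alone.
- spatula: Spatula with a black handle lying on the table, 240 mm long along its x. To be left alone.
- bowl: White bowl, 120 mm diameter, 55 mm tall; origin at the centre of its underside. To be left alone.
- jar: Amber jar with white cap, 70 mm diameter, 100 mm tall; origin at the centre of its underside. To be left alone.

How it is judged:
By the outcome, as a careful person would: the job done as asked, in the order asked, and still so for the second after the job is handed in, with the robot touching nothing.
It also fails if it takes over 53 s, if anything falls off the work surface, if the arm or the gripper's body presses on something with over 40 N, if the wrist force passes 120 N, or if a joint passes its speed limit or range.

ROBOT

A 6-joint arm with a two-finger parallel gripper is mounted at the origin on the work surface. World frame = base frame: x ahead of the robot, y to its left, z up, the work surface at z = 0. Lengths are in m, angles in rad, forces in N, time in s.
With the tool pointing down it reaches from about 0.3 to 0.85 m from the base axis. Payload 4.2 kg.
Tool frame: the origin (TCP) lies on the centre line of the jaws, within the pads' length; the fingertips stand 14 mm ahead of it and the grasp point (between the pads) lies 5 mm behind it; z points along the fingers, x is the direction in which the jaws open and shut, and the axes are right-handed (so a half turn about z gives the same grasp; the last joint's range is limited). The gripper opens to 91 mm and grips with 3 to 60 N. Pads are 32 mm wide; open, the fingers measure 118 mm over their backs; the gripper's body (76 mm by 178 mm) begins 60 mm behind the grasp point.
Start: joints at [1.182, 0.32, 1.565, -0, 1.257, -0.02], TCP at [0.207, 0.536, 0.228] pointing down, gripper open.
Joint ranges: [-3.11, 3.11], [-0.84, 2.01], [0.21, 2.61], [-1.34, 4.49], [0.05, 2.63], [-2.56, 2.56]. Speed limits (rad/s): [2.57, 2.57, 3.14, 3.14, 3.14, 3.14].

INTERFACE

Orientations are given as a unit quaternion [x, y, z, w].
In Python, from cell import robot gives the robot as it stands. The module is installed in compiled form; this text tells all that it offers.
- The arm moves only by the shell command python3 -m crank 'ROWS' [FORCE]. ROWS is JSON, a list of rows, each an object with "claw": the opening in per cent of the stroke, from 0 (shut) to 100 (fully open); "translation": the shift along the world's x, y, z in cm, a list of three; "rot": the turn, a rotation vector about the world's x, y, z in rad, a list of three. A call has 1 to 12 rows; each row shifts and turns the pose as measured when the row begins; what a row does not reach is not made up. A row lasts 1/8 s, in which the tool goes at most 62.5 mm and 10.7 degrees, less where a joint would pass 70% of its speed; a pose out of reach is approached as far as the arm can. A call is refused whole if a number of a shift passes 6.25 or a number of a turn 0.188, either way. A call with a gripper value outside its range is refused whole. The fingers move at their own pace and stop on an object; FORCE is the grip in N (left out, the last holds). Time passes only in rows, so rows that do not move let the fingers close. It gives the time, the measured TCP pose, the force and the opening at its end, in the units of the state.
- robot.sense(): the state, without advancing time (a new reading comes with each control period).
- robot.camera(name): name is "scene" or "side" or "wrist"; returns (picture, depth): 400x640x3 uint8, blue, green, red; 400x640 float32, m along the optical axis (not along the pixel's ray), 0 where there is no reading.
- robot.camera_params(name): a dict with "camera_matrix" (3x3 intrinsics, pixels), "R" (3x3) and "t" (3): a world point X has camera coordinates R X + t; the wrist camera has in their place "hand_eye" (4x4, takes a point from camera to tool coordinates, whose origin is the TCP and whose axes are the tool frame's). Camera axes: x right, y down, z forward; pixel columns grow to the right and rows downward; lengths in m; the calibration is good to about 2 mm. A picture is of the moment at which its call begins: read the wrist's pose just before it. camera_params takes no time and is no camera call.
- robot.job_done(): hands the job in, once; it reports no verdict.
Trained networks look in the newest picture that a camera, given by its name, has taken for a name from the list of things; names that differ only in an ending like _2 or _b are one class to them, and where a whole thing is asked for, a point or a joint stands for the part that bears it (a point fixed in the world has none). Each returns a list of dicts, best first, with "score" (0 to 1); they miss things now and then, are a little off and sometimes report something else, mostly with a low value. They report only what shows in the picture. A call takes as long as a camera call.
- robot.regions_of(camera, query): "pixels" (400x640 bool, what is visible of it) and "box" ([left, top, right, bottom] in pixels, round what is visible of it).
- robot.tip_of(camera, query): "centre" ([column, row] in pixels: a listed point, or the origin of a listed thing).
The state is a dict: "clock": time; "qpos": joint angles; "joint_velocities": joint speeds; "effort": joint torques, N m; "tcp_pos": TCP position; "tcp_rot": TCP orientation; "contact_force": force on the tool from outside, world axes, zero at the start; "wrist_torque": the same for the moment, N m; "opening": finger opening in m.
Only numpy, scipy, OpenCV 4.12 (cv2) and the standard library are available. Lean on these libraries where they do the work, as an engineer would, in place of code of your own. Each camera call takes 0.05 s, during which the arm holds its last target. There are 200 camera calls.

## Working session

There is one attempt and no reset: what is moved stays moved. The work goes in short steps, Python scripts to look and compute and a shell command to move; the robot and the scene stay as the last step left them, time stands still between calls to the robot, and variables do not carry over. Pictures are saved under pics/ and viewed, about 8 in all and at most 12, crops included, and the job is handed in when it is done.

```bash
mkdir -p pics; cat > h.py <<'E'
import numpy as np, cv2
from cell import robot
from scipy.spatial.transform import Rotation as Ro
def cam(n):
    p=robot.camera_params(n); K=np.array(p["camera_matrix"])
    if "R" in p: return K,np.array(p["R"]),np.array(p["t"])
    H=np.array(p["hand_eye"]); s=robot.sense()
    T=np.eye(4);T[:3,:3]=Ro.from_quat(s["tcp_rot"]).as_matrix();T[:3,3]=s["tcp_pos"]
    M=np.linalg.inv(T@H); return K,M[:3,:3],M[:3,3]
def world(c,px,z):  # depth z
    K,R,t=c; px=np.atleast_2d(px).astype(float); z=np.atleast_1d(z)
    r=np.c_[(px-K[:2,2])/[K[0,0],K[1,1]],np.ones(len(px))]*z[:,None]
    return (r-t)@R
def atz(c,px,h):  # pixel ray meets plane z=h
    K,R,t=c; o=-R.T@t; d=world(c,px,1.)[0]-o; return o+d*(h-o[2])/d[2]
def proj(c,X):
    K,R,t=c; q=(np.atleast_2d(X)@R.T+t)@K.T; return q[:,:2]/q[:,2:]
E
python3 - <<'E'
from h import *
for n in("scene","side"):
    c=cam(n); im,d=robot.camera(n); cv2.imwrite(f"pics/{n}0.png",im)
    print(n,"campos",-c[1].T@c[2])
    for q in("stand","tube_mouth","tab","stop","pin_center","tray_floor","can1","spoon","spatula","bowl","jar"):
        for r in robot.tip_of(n,q)[:2]:
            u,v=map(int,r["centre"]); z=d[max(0,min(399,v)),max(0,min(639,u))]
            print(q,round(r["score"],2),(u,v),world(c,[u,v],z)[0].round(3), atz(c,[u,v],0).round(3))
print(robot.sense())
E
```

```text
scene campos [ 0.98802504 -0.43832804  1.28820523]
stand 0.84 (272, 263) [ 0.536 -0.213  0.014] [ 0.532 -0.211  0.   ]
tube_mouth 0.93 (285, 222) [ 0.455 -0.081  0.006] [ 0.453 -0.08   0.   ]
tab 0.93 (279, 228) [ 0.53  -0.156  0.182] [ 0.455 -0.11   0.   ]
stop 0.95 (299, 228) [ 0.522 -0.077  0.051] [ 0.503 -0.062  0.   ]
tray_floor 0.71 (396, 202) [0.691 0.214 0.066] [0.675 0.249 0.   ]
tray_floor 0.62 (280, 227) [ 0.53  -0.152  0.183] [ 0.454 -0.105  0.   ]
can1 0.93 (385, 238) [0.754 0.078 0.089] [0.737 0.116 0.   ]
spoon 0.6 (294, 190) [0.385 0.028 0.006] [0.382 0.03  0.   ]
spatula 0.77 (382, 137) [0.458 0.425 0.014] [0.452 0.435 0.   ]
bowl 0.64 (202, 254) [ 0.345 -0.352  0.003] [ 0.344 -0.352  0.   ]
jar 0.95 (398, 203) [0.697 0.218 0.062] [0.682 0.251 0.   ]
side campos [0.40247769 0.99160193 0.9643192 ]
stand 0.66 (330, 180) [ 0.525 -0.205  0.012] [ 0.526 -0.221  0.   ]
tube_mouth 0.71 (330, 163) [ 0.52  -0.154  0.132] [ 0.538 -0.335  0.   ]
tab 0.57 (328, 147) [ 0.535 -0.228  0.15 ] [ 0.559 -0.453  0.   ]
stop 0.78 (326, 192) [ 0.533 -0.133  0.011] [ 0.534 -0.146 -0.   ]
s
[... 531 characters left out ...]
.2, 'qpos': array([ 1.18200557e+00,  3.19621264e-01,  1.56452242e+00,  9.26198688e-06,
        1.25738343e+00, -2.00137244e-02]), 'joint_velocities': array([-1.05019317e-03,  1.38448791e-05,  3.28701774e-04, -4.04125830e-05,
        1.64750177e-03, -1.97072329e-05]), 'effort': array([ 4.84035700e-04, -4.12371540e+01, -2.32221758e+01,  7.30383187e-02,
        3.81422485e-02, -4.60818967e-06]), 'tcp_pos': array([0.20728134, 0.5363509 , 0.227955  ]), 'tcp_rot': array([ 8.24765913e-01,  5.65474304e-01,  2.49766433e-05, -2.16696879e-05]), 'contact_force': array([ 0.22442449,  0.54230086, -0.09927369]), 'wrist_torque': array([ 0.03147659, -0.00506944, -0.0087546 ]), 'opening': 0.09113419951436909}
```

```bash
python3 - <<'E'
import cv2,numpy as np
a=cv2.imread("pics/scene0.png");b=cv2.imread("pics/side0.png")
a=cv2.resize(a[100:320,170:470],(800,587),interpolation=cv2.INTER_CUBIC);b=cv2.resize(b[100:360,210:430],None,fx=2.3,fy=2.3,interpolation=cv2.INTER_CUBIC)
cv2.imwrite("pics/a.png",a);cv2.imwrite("pics/b.png",b)
E
```

```text
(no output)
```

View pics/a.png

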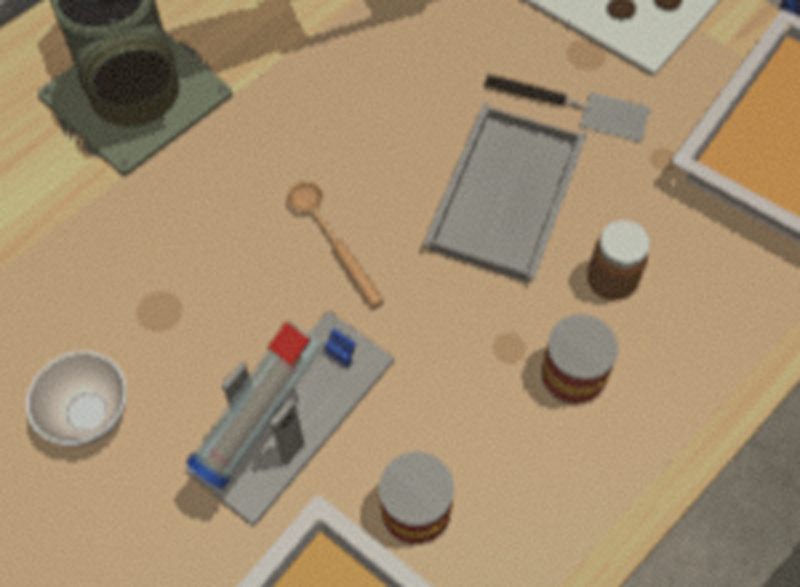

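View pics/b.png

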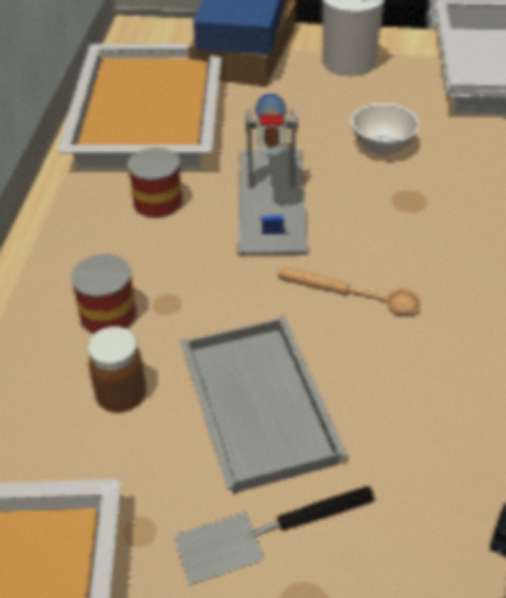

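Scene crop: the tube points toward the tray (red tab at ~(290,343), blue stop at ~(340,347)). The tray corners are at about (487,110), (582,135), (530,280) and (428,248). The spoon lies between stand and tray, and a can stands to the right of the stand.

```bash
python3 - <<'E'
from h import *
c=cam("scene"); f=lambda p:np.array([170,100])+np.array(p)/2.667
print("plate (front-left.., )",[atz(c,f(p),.012).round(3) for p in((330,313),(393,360),(252,523))])
print("tray",[atz(c,f(p),.024).round(3) for p in((487,110),(582,135),(530,280),(428,248))])
s=cam("side"); g=lambda p:np.array([210,100])+np.array(p)/2.3
print("side plate",[atz(s,g(p),.012).round(3) for p in((239,252),(307,250))])
print("side tray",[atz(s,g(p),.024).round(3) for p in((183,343),(283,320),(345,457),(235,488))])
print("cans",atz(c,f((583,345)),.085),atz(c,f((417,488)),.085),"jar",atz(c,f((625,242)),.1),"spoon",atz(c,f((378,303)),.01),atz(c,f((303,198)),.01))
# blob points via depth
for n,cc in(("scene",c),("side",s)):
    im,d=robot.camera(n); b,gr,r=[im[...,i].astype(int) for i in range(3)]
    for nm,m in(("red",(r>150)&(gr<80)&(b<80)),("blue",(b>110)&(r<80)&(gr<110))):
        m&=(d>0); v,u=np.nonzero(m); P=world(cc,np.c_[u,v],d[v,u])
        k=(abs(P[:,0]-.53)<.15)&(abs(P[:,1]+.2)<.2); P=P[k]
        if len(P):
            for lab,sel in(("hi",P[:,2]>.09),("lo",P[:,2]<=.09)):
                if sel.any():print(n,nm,lab,sel.sum(),np.median(P[sel],0).round(3),P[sel].min(0).round(3),P[sel].max(0).round(3))
E
```

```text
plate (front-left.., ) [array([ 0.466, -0.05 ,  0.012]), array([ 0.571, -0.04 ,  0.012]), array([ 0.6  , -0.302,  0.012])]
tray [array([0.396, 0.325, 0.024]), array([0.52 , 0.386, 0.024]), array([0.621, 0.161, 0.024]), array([0.493, 0.103, 0.024])]
side plate [array([ 0.565, -0.03 ,  0.012]), array([ 0.46 , -0.045,  0.012])]
side tray [array([0.616, 0.176, 0.024]), array([0.482, 0.118, 0.024]), array([0.384, 0.338, 0.024]), array([0.512, 0.396, 0.024])]
cans [0.74228978 0.11044177 0.085     ] [ 0.7235487  -0.15426741  0.085     ] jar [0.69168261 0.24850371 0.1       ] spoon [0.49901078 0.00418556 0.01      ] [0.3109417  0.04571418 0.01      ]
scene red hi 110 [ 0.528 -0.159  0.183] [ 0.512 -0.174  0.173] [ 0.543 -0.142  0.194]
scene blue hi 50 [ 0.55  -0.312  0.121] [ 0.531 -0.318  0.113] [ 0.567 -0.305  0.129]
scene blue lo 39 [ 0.517 -0.085  0.042] [ 0.503 -0.309  0.009] [ 0.535 -0.071  0.063]
side red hi 18 [ 0.527 -0.147  0.186] [ 0.515 -0.165  0.18 ] [ 0.54  -0.139  0.189]
side blue hi 13 [ 0.556 -0.274  0.129] [ 0.521 -0.3    0.121] [ 0.563 -0.241  0.143]
side blue lo 17 [ 0.518 -0.069  0.053] [ 0.504 -0.075  0.051] [ 0.532 -0.064  0.056]
```

```bash
python3 -m crank '[{"claw":0,"translation":[2.6,-5.5,0.2],"rot":[0,0,-0.1]},{"claw":0,"translation":[2.6,-5.5,0.2],"rot":[0,0,-0.1]},{"claw":0,"translation":[2.6,-5.5,0.2],"rot":[0,0,-0.1]},{"claw":0,"translation":[2.6,-5.5,0],"rot":[0,0,-0.1]},{"claw":0,"translation":[2.6,-5.5,0],"rot":[0,0,-0.1]},{"claw":0,"translation":[2.6,-5.5,0],"rot":[0,0,-0.1]},{"claw":0,"translation":[2.6,-5.5,0],"rot":[0,0,-0.1]},{"claw":0,"translation":[2.6,-5.5,0],"rot":[0,0,-0.1]},{"claw":0,"translation":[2.6,-5.5,0],"rot":[0,0,-0.1]},{"claw":0,"translation":[2.6,-5.5,0],"rot":[0,0,-0.1]},{"claw":0,"translation":[2.6,-5.5,0],"rot":[0,0,-0.1]}]' 40; python3 -c "
from h import *
s=robot.sense();print(s['qpos'],Ro.from_quat(s['tcp_rot']).as_matrix().round(3))"
```

```text
clock: 2.68
tcp_pos: [0.4985, -0.0824, 0.2361]
tcp_rot: [0.999, 0.037, 0.006, 0.001]
contact_force: [1.5, 0.3, -0.8]
opening: 0.0005
[-0.18759284  0.19807786  1.71269325  0.00179432  1.21868741 -0.26160188] [[ 0.997  0.073  0.012]
 [ 0.073 -0.997 -0.001]
 [ 0.012  0.002 -1.   ]]
```

```bash
python3 -m crank '[{"claw":0,"translation":[1.4,-3.4,0],"rot":[0,0.005,0.016]},{"claw":0,"translation":[1.4,-3.4,0],"rot":[0,0.005,0.016]},{"claw":0,"translation":[0,0,0],"rot":[0,0,0]},{"claw":0,"translation":[0,0,0],"rot":[0,0,0]}]'; python3 - <<'E'
from h import *
s=robot.sense();print(s['contact_force'])
c=cam("wrist"); im,d=robot.camera("wrist"); cv2.imwrite("pics/w1.png",im)
b,g,r=[im[...,i].astype(int) for i in range(3)]
m=(r>130)&(g<80)&(b<80)&(d>0); v,u=np.nonzero(m); P=world(c,np.c_[u,v],d[v,u]);print(len(P),P.min(0),np.median(P,0),P.max(0))
for q in ("tab","stop","tube_mouth"):
  for x in robot.tip_of("wrist",q)[:1]:
    p=np.array(x["centre"]).astype(int).clip(0,[639,399]); print(q,x["score"],p,world(c,p,d[p[1],p[0]]))
E
```

```text
clock: 3.18
tcp_pos: [0.5281, -0.1566, 0.2354]
tcp_rot: [0.999, 0.049, 0.001, 0.0]
contact_force: [0.7, 0.5, -0.1]
opening: 0.0002
[ 0.72925745  0.46452554 -0.06004012]
474 [ 0.50882073 -0.1644273   0.17938823] [ 0.53313068 -0.14493874  0.18707703] [ 0.54555532 -0.13980886  0.18985567]
tab 0.55 [322 229] [[ 0.52508345 -0.14066581  0.22793113]]
stop 0.81 [320 104] [[ 0.51544068 -0.07028115  0.05201624]]
tube_mouth 0.66 [321 182] [[ 0.52333616 -0.13516084  0.1353957 ]]
```

View pics/w1.png

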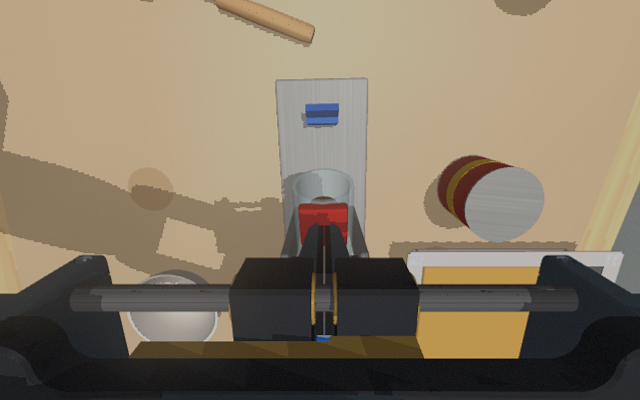

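```bash
python3 -m crank '[{"claw":0,"translation":[0,0.5,-1.2],"rot":[0,0,0]},{"claw":0,"translation":[0,0.5,-1.2],"rot":[0,0,0]},{"claw":0,"translation":[0,0.4,-1.0],"rot":[0,0,0]},{"claw":0,"translation":[0,0.3,-0.9],"rot":[0,0,0]},{"claw":0,"translation":[0,0.3,-0.9],"rot":[0,0,0]},{"claw":0,"translation":[0,0.2,-0.9],"rot":[0,0,0]},{"claw":0,"translation":[0,0.1,-0.9],"rot":[0,0,0]},{"claw":0,"translation":[0,0.1,-0.6],"rot":[0,0,0]}]'
```

```text
clock: 4.38
tcp_pos: [0.5279, -0.1259, 0.157]
tcp_rot: [0.999, 0.051, 0.003, -0.002]
contact_force: [-1.4, 1.8, 5.2]
opening: 0.0002
```

```bash
python3 -m crank '[{"claw":0,"translation":[0,0,-0.5],"rot":[0,0,0]},{"claw":0,"translation":[0,0,-0.4],"rot":[0,0,0]}]';python3 -m crank '[{"claw":0,"translation":[0,0,-0.2],"rot":[0,0,0]}]'
```

```text
clock: 4.62
tcp_pos: [0.5278, -0.1249, 0.1472]
tcp_rot: [0.999, 0.051, 0.002, -0.003]
contact_force: [-1.5, 4.3, 2.8]
opening: 0.0004
clock: 4.75
tcp_pos: [0.5278, -0.1249, 0.1448]
tcp_rot: [0.999, 0.051, 0.002, -0.003]
contact_force: [-0.7, 2.9, 2.6]
opening: 0.0004
```

```bash
python3 -m crank '[{"claw":0,"translation":[0,0,-0.2],"rot":[0,0,0]}]';python3 -m crank '[{"claw":0,"translation":[0,0,-0.2],"rot":[0,0,0]}]';python3 - <<'E'
from h import *
c=cam("wrist"); im,d=robot.camera("wrist"); cv2.imwrite("pics/w2.png",im)
s=cam("side"); im,d=robot.camera("side"); cv2.imwrite("pics/s2.png",cv2.resize(im[110:230,270:390],(600,600),interpolation=cv2.INTER_CUBIC))
E
```

```text
clock: 4.88
tcp_pos: [0.5279, -0.1249, 0.1434]
tcp_rot: [0.999, 0.051, 0.002, -0.003]
contact_force: [-2.8, 3.9, 15.6]
opening: 0.0003
clock: 5.0
tcp_pos: [0.5279, -0.125, 0.1432]
tcp_rot: [0.999, 0.051, 0.003, -0.003]
contact_force: [-5.7, 5.2, 19.1]
opening: 0.0002
```

View pics/w2.png

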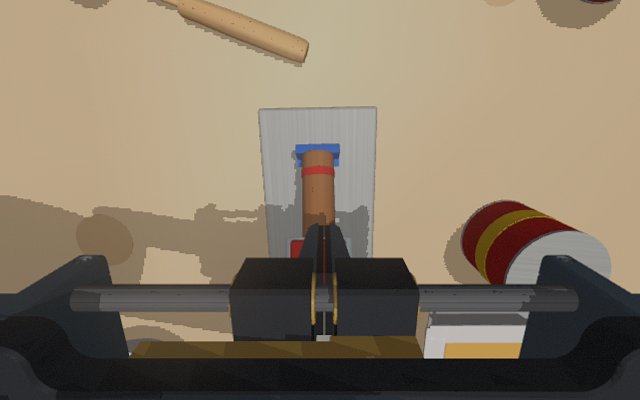

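The tube is fully tipped: 19 N against its stop, and the pin is out and resting on the blue stop (tip at ~(318,150)). Next I retract, tilt 0.45, open, and measure the pin.

```bash
python3 -m crank '[{"claw":0,"translation":[0,0,2],"rot":[0,0,0]},{"claw":0,"translation":[0,1,3],"rot":[0,0,0]},{"claw":100,"translation":[-0.3,1.5,0],"rot":[-0.149,-0.016,0]},{"claw":100,"translation":[-0.3,1.5,0],"rot":[-0.149,-0.016,0]},{"claw":100,"translation":[-0.2,1,0],"rot":[-0.149,-0.016,0]},{"claw":100,"translation":[0,0,0],"rot":[0,0,0]},{"claw":100,"translation":[0,0,0],"rot":[0,0,0]},{"claw":100,"translation":[0,0,0],"rot":[0,0,0]},{"claw":100,"translation":[0,0,0],"rot":[0,0,0]}]'; python3 - <<'E'
from h import *
s=robot.sense();M=Ro.from_quat(s['tcp_rot']).as_matrix();print(s['qpos'],M.round(3))
c=cam("wrist"); im,d=robot.camera("wrist"); cv2.imwrite("pics/w3.png",im)
for q in ("pin_center","stop"):
  R=robot.regions_of("wrist",q)[:1]
  for x in R:
    v,u=np.nonzero(x["pixels"]&(d>0)); P=world(c,np.c_[u,v],d[v,u]); print(q,x["score"],x["box"],len(P))
    if q=="pin_center":
        P=P[(abs(P[:,0]-.52)<.04)&(P[:,1]>-.14)&(P[:,1]<-.06)]
        for lo in np.arange(-.14,-.06,.01):
            k=P[(P[:,1]>=lo)&(P[:,1]<lo+.01)]
            if len(k)>5: print(round(lo+.005,3),len(k),"x",k[:,0].min().round(4),k[:,0].max().round(4),"ztop",np.percentile(k[:,2],95).round(4))
E
```

```text
clock: 6.22
tcp_pos: [0.5228, -0.0833, 0.195]
tcp_rot: [0.972, 0.048, 0.019, 0.231]
contact_force: [-0.7, -0.0, 0.5]
opening: 0.0675
[ 0.09639923  0.26891513  1.82055128 -0.5306196   1.09584242  0.25442596] [[ 0.995  0.085  0.06 ]
 [ 0.103 -0.889 -0.446]
 [ 0.015  0.45  -0.893]]
pin_center 0.62 [303.0, 121.9, 333.4, 205.3] 2314
-0.135 256 x 0.5123 0.5403 ztop 0.0971
-0.125 312 x 0.5063 0.5404 ztop 0.0938
-0.115 326 x 0.5046 0.5347 ztop 0.0888
-0.105 338 x 0.508 0.5336 ztop 0.0839
-0.095 341 x 0.5062 0.5325 ztop 0.0792
-0.085 384 x 0.5057 0.532 ztop 0.0743
-0.075 316 x 0.5054 0.5306 ztop 0.0694
stop 0.89 [258.3, 56.1, 372.1, 340.6] 19735
```

View pics/w3.png

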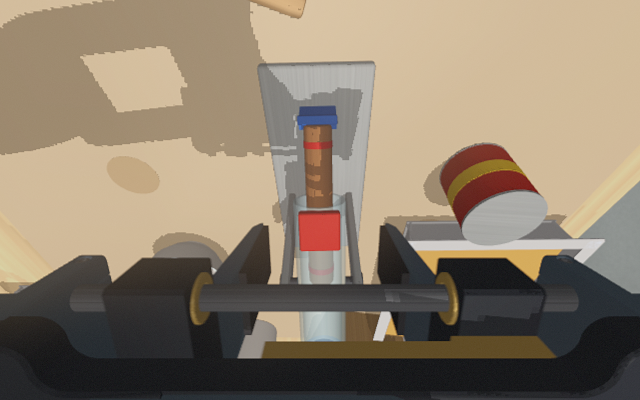

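```bash
python3 -m crank '[{"claw":100,"translation":[-0.2,0.5,-2.3],"rot":[0,0,0]},{"claw":100,"translation":[-0.2,0.4,-2.3],"rot":[0,0,0]},{"claw":100,"translation":[0,0.1,-2.3],"rot":[0,0,0]},{"claw":100,"translation":[0.1,-0.7,-1.4],"rot":[0,0,0]},{"claw":100,"translation":[0.1,-0.7,-1.4],"rot":[0,0,0]},{"claw":100,"translation":[0.1,-0.7,-1.3],"rot":[0,0,0]},{"claw":100,"translation":[0,-0.5,-1.0],"rot":[0,0,0]},{"claw":100,"translation":[0,0,0],"rot":[0,0,0]}]'
```

```text
clock: 7.38
tcp_pos: [0.5235, -0.1025, 0.0724]
tcp_rot: [0.972, 0.047, 0.022, 0.231]
contact_force: [-0.3, -0.0, 0.5]
opening: 0.091
```

```bash
python3 -m crank '[{"claw":100,"translation":[-0.2,0.1,-0.1],"rot":[0,0,0]},{"claw":20,"translation":[0,0,0],"rot":[0,0,0]},{"claw":0,"translation":[0,0,0],"rot":[0,0,0]},{"claw":0,"translation":[0,0,0],"rot":[0,0,0]},{"claw":0,"translation":[0,0,0],"rot":[0,0,0]},{"claw":0,"translation":[0,0,0],"rot":[0,0,0]},{"claw":0,"translation":[0,0,0],"rot":[0,0,0]},{"claw":0,"translation":[0,0,0],"rot":[0,0,0]},{"claw":0,"translation":[0,0,0],"rot":[0,0,0]}]' 40
```

```text
clock: 8.5
tcp_pos: [0.5225, -0.1009, 0.0729]
tcp_rot: [0.972, 0.047, 0.024, 0.231]
contact_force: [0.7, 0.2, 0.7]
opening: 0.0248
```

```bash
python3 -m crank '[{"claw":0,"translation":[0,0.4,0.9],"rot":[0.075,0.008,0]},{"claw":0,"translation":[0,0.35,0.9],"rot":[0.075,0.008,0]},{"claw":0,"translation":[-0.1,0.25,0.9],"rot":[0.075,0.008,0]},{"claw":0,"translation":[0,0.2,0.95],"rot":[0.075,0.008,0]},{"claw":0,"translation":[0,0.1,0.95],"rot":[0.075,0.008,0]},{"claw":0,"translation":[0,0.1,0.95],"rot":[0.075,0.008,0]}]'; python3 - <<'E'
from h import *
s=robot.sense();M=Ro.from_quat(s['tcp_rot']).as_matrix();print(M.round(3),s["wrist_torque"])
E
```

```text
clock: 9.25
tcp_pos: [0.5197, -0.0872, 0.1287]
tcp_rot: [0.999, 0.05, 0.008, 0.002]
contact_force: [-1.2, -0.9, -1.9]
opening: 0.0253
[[ 0.995  0.099  0.016]
 [ 0.099 -0.995 -0.003]
 [ 0.016  0.004 -1.   ]] [-0.40184642  0.10650246 -0.02058474]
```

```bash
python3 -m crank '[{"claw":0,"translation":[-0.2,1.5,0],"rot":[0,0,0]},{"claw":0,"translation":[-0.2,2,0],"rot":[0,0,0]},{"claw":0,"translation":[-0.2,2,0],"rot":[0,0,0]},{"claw":0,"translation":[-0.2,2,0],"rot":[0,0,0]},{"claw":0,"translation":[-0.2,2,0],"rot":[0,0,0]},{"claw":0,"translation":[-0.2,2,0],"rot":[0,0,0]},{"claw":0,"translation":[-0.2,2,0],"rot":[0,0,0]},{"claw":0,"translation":[-0.2,2,0],"rot":[0,0,0]},{"claw":0,"translation":[0,0,0],"rot":[0,0,0]}]'; python3 - <<'E'
from h import *
c=cam("side"); im,d=robot.camera("side"); cv2.imwrite("pics/s4.png",cv2.resize(im[100:340,210:450],(600,600),interpolation=cv2.INTER_CUBIC))
E
```

```text
clock: 10.38
tcp_pos: [0.4956, 0.0791, 0.124]
tcp_rot: [0.999, 0.051, 0.003, 0.004]
contact_force: [0.4, -0.5, -0.4]
opening: 0.0253
```

View pics/s4.png

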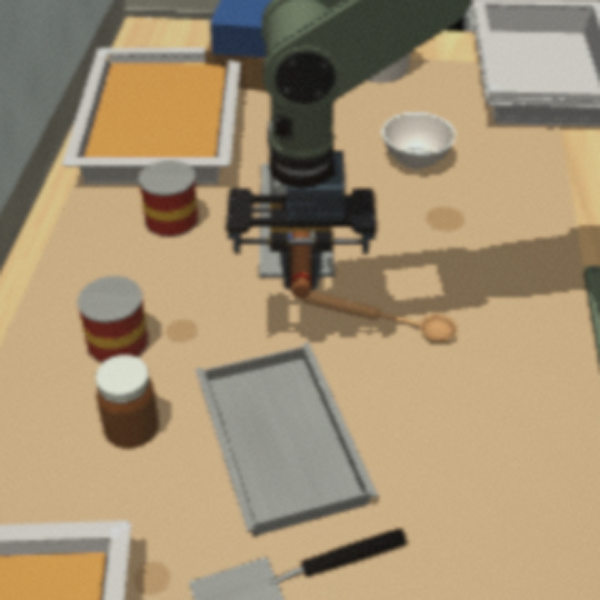

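The pin is out of the tube and held level. I'll carry it over the tray and turn it to the tray's axis.

```bash
python3 -m crank '[{"claw":0,"translation":[-0.2,3.6,0],"rot":[0,0,0.053]},{"claw":0,"translation":[-0.2,3.6,0],"rot":[0,0,0.053]},{"claw":0,"translation":[-0.2,3.6,0],"rot":[0,0,0.053]},{"claw":0,"translation":[-0.2,3.6,0],"rot":[0,0,0.053]},{"claw":0,"translation":[-0.2,3.6,0],"rot":[0,0,0.053]},{"claw":0,"translation":[-0.2,3.6,0],"rot":[0,0,0.053]},{"claw":0,"translation":[0,0,0],"rot":[0,0,0]},{"claw":0,"translation":[0,0,0],"rot":[0,0,0]}]'; python3 - <<'E'
from h import *
s=robot.sense();M=Ro.from_quat(s['tcp_rot']).as_matrix();print(M.round(3),s["wrist_torque"],s["qpos"])
a,_=robot.camera("scene");c=cam("scene")
W,d=robot.camera("wrist"); cw=cam("wrist")
g=s["tcp_pos"]; print(proj(c,[g]))
a=cv2.resize(a[110:260,290:470],(540,450),interpolation=cv2.INTER_CUBIC); b,_=robot.camera("side")
b=cv2.resize(b[190:330,250:390],(450,450),interpolation=cv2.INTER_CUBIC)
cv2.imwrite("pics/ab.png",cv2.resize(np.hstack([a[:,:],b]),(800,364)))
cv2.imwrite("pics/w5.png",W)
E
```

```text
clock: 11.42
tcp_pos: [0.482, 0.2959, 0.1216]
tcp_rot: [0.977, 0.211, 0.002, 0.007]
contact_force: [0.2, 0.1, -0.9]
opening: 0.0254
[[ 0.911  0.412  0.008]
 [ 0.412 -0.911 -0.014]
 [ 0.002  0.016 -1.   ]] [-0.00370115 -0.00478461 -0.01524384] [ 0.53925975  0.39252564  1.74112544 -0.01863373  1.008201    0.12436645]
[[367.01473393 142.88843814]]
```

View pics/ab.png

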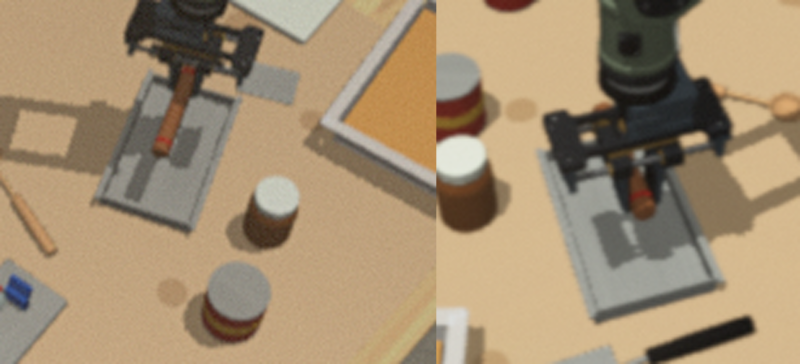

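View pics/w5.png

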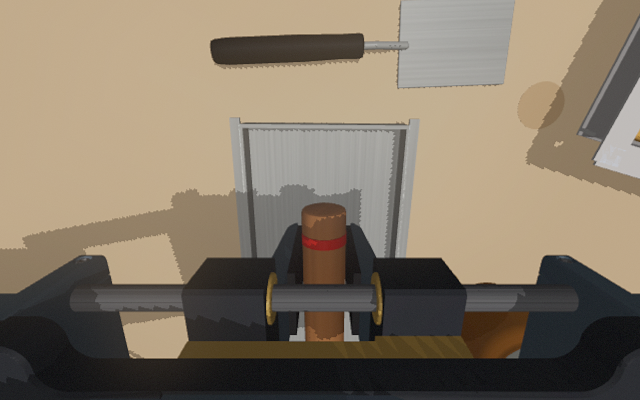

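Wrist view: the pin is parallel to the tray and centred between its walls (pin column ~324, walls ~245/405). I'll lower it now.

```bash
python3 -m crank '[{"claw":0,"translation":[0.1,0,-2],"rot":[0,0,0]},{"claw":0,"translation":[0,0,-2],"rot":[0,0,0]},{"claw":0,"translation":[0,0,-2],"rot":[0,0,0]},{"claw":0,"translation":[0,0,-1.5],"rot":[0,0,0]},{"claw":0,"translation":[0,0,-1],"rot":[0,0,0]},{"claw":0,"translation":[0,0,-0.4],"rot":[0,0,0]},{"claw":0,"translation":[0,0,0],"rot":[0,0,0]}]'; python3 -m crank '[{"claw":0,"translation":[0,0,-0.3],"rot":[0,0,0]},{"claw":0,"translation":[0,0,0],"rot":[0,0,0]}]'
```

```text
clock: 12.45
tcp_pos: [0.4855, 0.2917, 0.032]
tcp_rot: [0.978, 0.207, 0.005, 0.007]
contact_force: [0.2, 0.1, -0.8]
opening: 0.0252
clock: 12.7
tcp_pos: [0.4861, 0.2921, 0.0297]
tcp_rot: [0.978, 0.207, 0.006, 0.007]
contact_force: [-0.5, 0.5, -1.7]
opening: 0.0252
```

```bash
for i in 1 2; do python3 -m crank '[{"claw":0,"translation":[0,0,-0.3],"rot":[0,0,0]},{"claw":0,"translation":[0,0,0],"rot":[0,0,0]}]'; done; python3 -m crank '[{"claw":0,"translation":[0,0,-0.2],"rot":[0,0,0]},{"claw":0,"translation":[0,0,0],"rot":[0,0,0]}]'
```

```text
clock: 12.95
tcp_pos: [0.4863, 0.2923, 0.027]
tcp_rot: [0.978, 0.207, 0.006, 0.007]
contact_force: [0.5, 0.3, -1.5]
opening: 0.0251
clock: 13.2
tcp_pos: [0.4863, 0.2924, 0.0238]
tcp_rot: [0.978, 0.207, 0.006, 0.007]
contact_force: [-0.8, -0.6, -0.7]
opening: 0.0253
clock: 13.45
tcp_pos: [0.4865, 0.2925, 0.022]
tcp_rot: [0.978, 0.207, 0.006, 0.007]
contact_force: [-1.1, -1.1, 0.6]
opening: 0.0256
```

```bash
python3 -m crank '[{"claw":0,"translation":[0,0,-0.12],"rot":[0,0,0]},{"claw":0,"translation":[0,0,0],"rot":[0,0,0]}]'; python3 -m crank '[{"claw":0,"translation":[0,0,-0.12],"rot":[0,0,0]},{"claw":0,"translation":[0,0,0],"rot":[0,0,0]}]';  python3 - <<'E'
from h import *
s=robot.sense();print(s["wrist_torque"],s["contact_force"])
c=cam("wrist"); im,d=robot.camera("wrist"); s=robot.sense()
for x in robot.regions_of("wrist","pin_center")[:1]:
    v,u=np.nonzero(x["pixels"]&(d>0)); P=world(c,np.c_[u,v],d[v,u])
    a=(P-s["tcp_pos"])[:,:2]@[-.406,.914]; print(x["score"],len(P))
    for lo in np.arange(-.01,.05,.005):
        k=P[(a>=lo)&(a<lo+.005)]
        if len(k)>5: print(round(lo,3),len(k),np.percentile(k[:,2],[90,98]).round(4))
E
```

```text
clock: 13.7
tcp_pos: [0.4867, 0.2926, 0.0222]
tcp_rot: [0.978, 0.207, 0.007, 0.006]
contact_force: [0.8, -0.3, -0.2]
opening: 0.025
clock: 13.95
tcp_pos: [0.4868, 0.2927, 0.0221]
tcp_rot: [0.978, 0.207, 0.007, 0.006]
contact_force: [-0.3, 0.3, -0.4]
opening: 0.0253
[-0.02016269  0.09066709  0.02067779] [-0.29058092  0.32227827 -0.36681259]
0.8 4591
-0.01 323 [0.0288 0.0292]
-0.005 323 [0.0288 0.0292]
0.0 336 [0.0287 0.0294]
0.005 324 [0.0288 0.0293]
0.01 358 [0.0294 0.0299]
0.015 393 [0.0288 0.0295]
0.02 377 [0.0287 0.0293]
0.025 598 [0.0282 0.029 ]
0.03 244 [0.0244 0.0261]
```

```bash
python3 -m crank '[{"claw":0,"translation":[0,0,-0.25],"rot":[0,0,0]}]'
```

```text
clock: 14.18
tcp_pos: [0.4869, 0.2927, 0.0218]
tcp_rot: [0.978, 0.207, 0.007, 0.006]
contact_force: [-7.7, -4.5, 32.0]
opening: 0.0247
```

```bash
python3 -m crank '[{"claw":0,"translation":[0,0,0],"rot":[0,0,0]},{"claw":0,"translation":[0,0,0],"rot":[0,0,0]}]'; python3 -m crank '[{"claw":55,"translation":[0,0,0],"rot":[0,0,0]},{"claw":55,"translation":[0,0,0],"rot":[0,0,0]},{"claw":55,"translation":[0,0,0],"rot":[0,0,0]},{"claw":55,"translation":[0,0,0],"rot":[0,0,0]},{"claw":55,"translation":[0,0,1],"rot":[0,0,0]},{"claw":55,"translation":[0,0,2],"rot":[0,0,0]},{"claw":55,"translation":[0,0,4],"rot":[0,0,0]},{"claw":55,"translation":[-0.5,-1,5],"rot":[0,0,0]},{"claw":55,"translation":[-2,-3,5],"rot":[0,0,0]},{"claw":55,"translation":[-4,-4,2],"rot":[0,0,0]},{"claw":55,"translation":[0,0,0],"rot":[0,0,0]}]'; python3 - <<'E'
from h import *
a,d=robot.camera("scene");c=cam("scene")
for x in robot.regions_of("scene","pin_center")[:2]:
    v,u=np.nonzero(x["pixels"]&(d>0)); P=world(c,np.c_[u,v],d[v,u]); print(x["score"],x["box"],np.median(P,0),P.max(0),P.min(0))
W,_=robot.camera("wrist")
cv2.imwrite("pics/e.png",np.vstack([cv2.resize(a[100:310,170:470],(430,301)),cv2.resize(W,(430,269))]))
E
```

```text
clock: 14.42
tcp_pos: [0.487, 0.2928, 0.022]
tcp_rot: [0.978, 0.207, 0.007, 0.006]
contact_force: [-0.1, -0.1, -0.5]
opening: 0.025
clock: 15.8
tcp_pos: [0.4201, 0.2107, 0.2203]
tcp_rot: [0.978, 0.207, 0.009, 0.006]
contact_force: [0.8, 0.2, 0.7]
opening: 0.0506
0.76 [351.3, 153.7, 368.2, 190.2] [0.50600573 0.25100417 0.02585373] [0.54900782 0.33891296 0.03818285] [ 0.45202258  0.17008982 -0.00167473]
```

View pics/e.png

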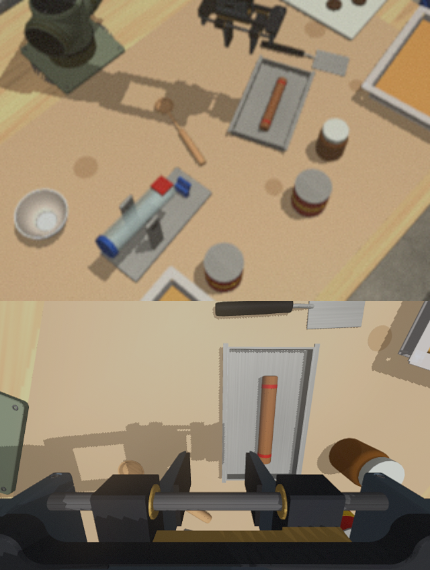

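The pin lies flat in the middle of the tray at about (0.506, 0.251). Everything else is where it was and the robot is clear.

```bash
python3 -c "
from cell import robot
print(robot.job_done())"
```

```text
the job is handed in; nothing more can be done
None
```

The pin now lies flat and released in the steel tray, and I handed the job in at about 16 s of the 53 s allowed.

**What I did:** I pushed the tab down until the tube met its end stop at about 19 N, and the pin slid out onto the blue stop. I gripped the exposed end at 40 N and swung the tube and pin up to level so the tip cleared the stop. Then I drew the pin out about 165 mm and carried it over the tray, turning it to line up. I lowered it in the grip onto the floor and let go.

**Last checks:**
- **Pin in tray:** before release, its upper surface measured 29 mm above the table, which is right for a 26 mm pin on the 3 mm floor. After release it showed near the tray's centre and roughly parallel to its walls.
- **Other items:** the cans, spoon, spatula, bowl and jar looked unmoved in the last pictures. I did not measure their positions again.
- **Robot:** the gripper was about 0.2 m above the table and clear of everything.

**What went less smoothly:** the last lowering step briefly pressed the held pin onto the floor with about 32 N. That was taken off before I opened the gripper. Two 1.2 mm steps just before it had barely moved the arm.

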